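# Set out the metal section samples on their boards

## Robot

A 6-joint arm with a two-finger parallel gripper is mounted at the origin on the work surface. World frame = base frame: x ahead of the robot, y to its left, z up, the work surface at z = 0. Lengths are in m, angles in rad, forces in N, time in s.
With the tool pointing down it reaches from about 0.35 to 0.975 m from the base axis. Payload 4.9 kg.
Tool frame: the origin (TCP) lies at the very end of the fingers, on their centre line; the grasp point (between the pads) lies 19 mm behind it; x points along the fingers, y is the direction in which the jaws open and shut, and the axes are right-handed (so a half turn about x gives the same grasp; the last joint's range is limited). The gripper opens to 85 mm and grips with 20 to 120 N. Pads are 22 mm wide; open, the fingers measure 114 mm over their backs; the gripper's body (76 mm by 85 mm) begins 54 mm behind the grasp point. The pads swing forward as they close: fully open they stand 13 mm farther back than shut.
Start: joints at [1.074, 0.053, 1.613, -0, 1.476, -0.119], TCP at [0.231, 0.581, 0.231] pointing down, gripper open.
Joint ranges: [-3.01, 3.01], [-1.01, 2.22], [0.06, 2.58], [-1.02, 4.17], [0.09, 2.62], [-3.14, 3.14]. Speed limits (rad/s): [2.57, 2.57, 3.14, 3.14, 3.14, 3.14].

## Interface

Orientations are given as a rotation vector (axis times angle).
In Python, from station import ctrl, get_image, calibration, finish_job, search_frame, cut_out, mark_of gives the robot as it stands. The module is installed in compiled form; this text tells all that it offers.
- The arm moves only by the tool arm_command, never from a script. Its argument "plan" is a list that holds one entry, the list of rows, each a list of 7 numbers: the shift along the tool's x, y, z in m, then the turn, a rotation vector about the tool's x, y, z in degrees, then the finger opening in m, from 0 to 0.0854. A call has 1 to 20 rows; each row shifts and turns the pose as measured when the row begins, along the tool's axes as they then stand; what a row does not reach is not made up. A row lasts 1/12 s, in which the tool goes at most 41.7 mm and 7.16 degrees, less where a joint would pass 70% of its speed; a pose out of reach is approached as far as the arm can. A call with a gripper value outside its range is refused whole. The fingers move at their own pace and stop on an object; "squeeze" is the grip in N (left out, the last holds). Time passes only in rows, so rows that do not move let the fingers close. It gives the time, the measured TCP pose, the force and the opening at its end, in the units of the state.
- ctrl.get_obs(): the state, without advancing time (a new reading comes with each control period).
- get_image(name): name is "scene" or "top"; returns the picture (480x640x3 uint8, red, green, blue); there is no depth.
- calibration(name): a dict with "fx", "fy", "cx", "cy" (pixels), "cam_to_world" (4x4, takes a point from camera to world coordinates). Camera axes: x right, y down, z forward; pixel columns grow to the right and rows downward; lengths in m; the calibration is good to about 2 mm. A picture is of the moment at which its call begins. calibration takes no time and is no camera call.
- finish_job(): hands the job in, once; it reports no verdict.
Trained networks look in the newest picture that a camera, given by its name, has taken for a name from the list of things; names that differ only in an ending like _2 or _b are one class to them, and where a whole thing is asked for, a point or a joint stands for the part that bears it (a point fixed in the world has none). Each returns a list of dicts, best first, with "conf" (0 to 1); they miss things now and then, are a little off and sometimes report something else, mostly with a low value. They report only what shows in the picture. A call takes as long as a camera call. They do not tell look-alikes from the thing itself.
- search_frame(camera, thing): "at" ([x, y, z] in m, in the coordinates of the camera as it stood for that picture, good to about 4 mm: the middle of the surface that is visible of it).
- cut_out(camera, thing): "mask" (480x640 bool, what is visible of it).
- mark_of(camera, thing): "at" ([x, y, z] in m, in the coordinates of the camera as it stood for that picture, good to about 4 mm: a listed point, or the origin of a listed thing).
The state is a dict: "t": time; "q": joint angles; "dq": joint speeds; "effort": joint torques, N m; "tool_pos": TCP position; "tool_rot": TCP orientation; "contact_force": force on the tool from outside, world axes, zero at the start; "wrist_torque": the same for the moment, N m; "opening": finger opening in m.
Only numpy, scipy, OpenCV 4.12 (cv2) and the standard library are available. Lean on these libraries where they do the work, as an engineer would, in place of code of your own. Each camera call takes 0.05 s, during which the arm holds its last target. There are 200 camera calls.

## Task

Stand each of the four cut-offs of metal section upright on the white board that has its own cross-section painted on it, centred on the black silhouette and squared up with it. The tape measure and the tin stay where they are.

Things in the scene. Friction and masses are not known exactly. Their poses are not given: they have to be found in the camera images.
- round_tube_mid (a point): Cut-off of round tube, 48 mm outside diameter, 4 mm wall. Loose, bare steel, cut 60 mm long and standing on end on the bench at the start, so that from above one sees its cross-section. This point is its centre, half-way up (30 mm above its foot); z runs along its length. About 0.2 kg.
- square_tube_mid (a point): Cut-off of square tube, 40 x 40 mm outside, 4 mm wall. Loose, bare steel, cut 60 mm long and standing on end on the bench at the start, so that from above one sees its cross-section. This point is its centre, half-way up (30 mm above its foot); z runs along its length. x and y are square to its faces. About 0.25 kg.
- flat_tube_mid (a point): Cut-off of oblong (rectangular) tube, 60 mm outside along its x, 30 mm along its y, 4 mm wall. Loose, bare steel, cut 60 mm long and standing on end on the bench at the start, so that from above one sees its cross-section. This point is its centre, half-way up (30 mm above its foot); z runs along its length. About 0.3 kg.
- h_section_mid (a point): Cut-off of H-section, 50 x 50 mm: two flanges 7 mm thick, their outer faces flat, at x = -25 and +25 mm and 50 mm wide along y, joined by a 7 mm web along x. Loose, bare steel, cut 60 mm long and standing on end on the bench at the start, so that from above one sees its cross-section. This point is its centre, half-way up (30 mm above its foot); z runs along its length. About 0.35 kg.
- board_round: Fixed white board 90 x 90 mm, 4 mm thick, lying on the bench; origin at the centre of its underside, z up. Flat on its middle (on the origin) is painted in black the silhouette of a section, 2 mm larger all round than the piece: a disc, for the round tube.
- board_square: Fixed white board 90 x 90 mm, 4 mm thick, lying on the bench; origin at the centre of its underside, z up. Flat on its middle (on the origin) is painted in black the silhouette of a section, 2 mm larger all round than the piece: a square with sides along x and y, for the square tube.
- board_flat: Fixed white board 90 x 90 mm, 4 mm thick, lying on the bench; origin at the centre of its underside, z up. Flat on its middle (on the origin) is painted in black the silhouette of a section, 2 mm larger all round than the piece: an oblong with its long side along x, for the oblong tube.
- board_h: Fixed white board 90 x 90 mm, 4 mm thick, lying on the bench; origin at the centre of its underside, z up. Flat on its middle (on the origin) is painted in black the silhouette of a section, 2 mm larger all round than the piece: an H whose web lies along x and whose two flanges lie along y, for the H-section.
- tape_measure: Bystander: a loose yellow tape measure standing on edge, 56 x 30 mm and 50 mm high, with a small steel hook at +x; origin at the centre of its underside.
- tin: Bystander: a loose round tin, 54 mm diameter, 65 mm high; origin at the centre of its underside.
Things that resemble listed ones, but are neither listed nor needed, are in the scene too. Leave any purple look-alike of the part that bears round_tube_mid alone.

How it is judged:
At the end, for the whole second after the job is handed in: Each piece stands upright (within 0.1 rad) and at rest on the board with its own silhouette, its centre within 10 mm of the silhouette's centre seen from above and turned to agree with it within 0.21 rad (half turns, the square tube's quarter turns and any turn of the round tube are all the same) (horizontal distance between round_tube_mid and board_round below 0.01 m and height (world z) of round_tube_mid between 0.03 and 0.038 m and angle between each of round_tube_mid, square_tube_mid, flat_tube_mid, h_section_mid's own z axis and vertical below 0.1 rad and linear speed of each of round_tube, square_tube, flat_tube, h_section below 0.02 m/s and horizontal distance between square_tube_mid and board_square below 0.01 m and height (world z) of square_tube_mid between 0.03 and 0.038 m and (angle between the x axis of square_tube_mid and the x axis of board_square, either way round below 0.21 rad or angle between the y axis of square_tube_mid and the x axis of board_square, either way round below 0.21 rad) and horizontal distance between flat_tube_mid and board_flat below 0.01 m and height (world z) of flat_tube_mid between 0.03 and 0.038 m and angle between the x axis of flat_tube_mid and the x axis of board_flat, either way round below 0.21 rad and horizontal distance between h_section_mid and board_h below 0.01 m and height (world z) of h_section_mid between 0.03 and 0.038 m and angle between the x axis of h_section_mid and the x axis of board_h, either way round below 0.21 rad); the robot touches nothing.
It fails at once if the tape measure is shifted by more than 25 mm (distance of tape_measure from where it was at the start of the episode above 0.025 m).
It fails at once if the tin is shifted by more than 25 mm (distance of tin from where it was at the start of the episode above 0.025 m).
It also fails if it takes over 106 s, if anything falls off the work surface, if the arm or the gripper's body presses on something with over 40 N, if the wrist force passes 120 N, or if a joint passes its speed limit or range.

## Working session

There is one attempt and no reset: what is moved stays moved. The work goes in short steps, Python scripts to look and compute and a tool call to move; the robot and the scene stay as the last step left them, time stands still between calls to the robot, and variables do not carry over. Pictures are saved under pics/ and viewed, about 12 in all and at most 16, crops included, and the job is handed in when it is done.

Besides the shell and the picture viewer there is one more tool, called after "Emit:" as name(argument=value, ...) on one line, values as JSON. arm_command: Moves the arm, as the interface text tells. Its arguments: {"type":"object","properties":{"plan":{"type":"array","items":{"type":"array","items":{"type":"array","items":{"type":"number"}}}},"squeeze":{"type":"number"}},"required":["plan"]}

```bash
mkdir -p pics; cat > h.py <<'E'
import numpy as np, cv2
from station import *
def w(cam,p):
    T=np.array(calibration(cam)["cam_to_world"]);return T[:3,:3]@np.array(p)+T[:3,3]
def ray(cam,u,v,z):
    c=calibration(cam);T=np.array(c["cam_to_world"])
    d=T[:3,:3]@np.array([(u-c["cx"])/c["fx"],(v-c["cy"])/c["fy"],1]);return T[:3,3]+d*(z-T[2,3])/d[2]
def save(cam,n):
    im=get_image(cam);cv2.imwrite(f"pics/{n}.png",im[...,::-1]);return im
E
python3 - <<'E'
from h import *
save("top","t0");save("scene","s0")
for c in("top","scene"):
    print(c,np.array(calibration(c)["cam_to_world"]).round(3).tolist(),calibration(c)["fx"])
for n in "round_tube_mid square_tube_mid flat_tube_mid h_section_mid board_round board_square board_flat board_h tape_measure tin".split():
    for d in mark_of("top",n)[:4]: print(n,round(d["conf"],2),w("top",d["at"]).round(3))
o=ctrl.get_obs();print(o["t"],o["tool_pos"],o["tool_rot"],o["opening"])
E
```

```text
top [[-0.024, -0.981, 0.192, 0.342], [-1.0, 0.021, -0.02, 0.008], [0.016, -0.192, -0.981, 0.923], [0.0, 0.0, 0.0, 1.0]] 457.9734913096304
scene [[0.725, 0.38, -0.575, 1.049], [0.689, -0.398, 0.605, -0.582], [0.001, -0.835, -0.551, 0.558], [0.0, 0.0, 0.0, 1.0]] 441.4307509951725
round_tube_mid 0.76 [ 0.369 -0.071  0.028]
round_tube_mid 0.7 [ 0.538 -0.075  0.029]
round_tube_mid 0.56 [ 0.449 -0.091  0.032]
flat_tube_mid 0.8 [ 0.559 -0.383  0.031]
h_section_mid 0.56 [ 0.666 -0.152  0.032]
board_round 0.87 [ 0.563  0.386 -0.001]
board_square 0.59 [0.366 0.286 0.003]
board_square 0.58 [0.449 0.092 0.03 ]
board_flat 0.87 [ 0.366 -0.271 -0.002]
board_h 0.79 [0.653 0.127 0.003]
tin 0.57 [ 0.521 -0.239 -0.   ]
0.6 [0.23053779 0.5809128  0.23130059] [ 0.29639064  1.5503835  -0.29639082] 0.08552930981522161
```

View pics/t0.png

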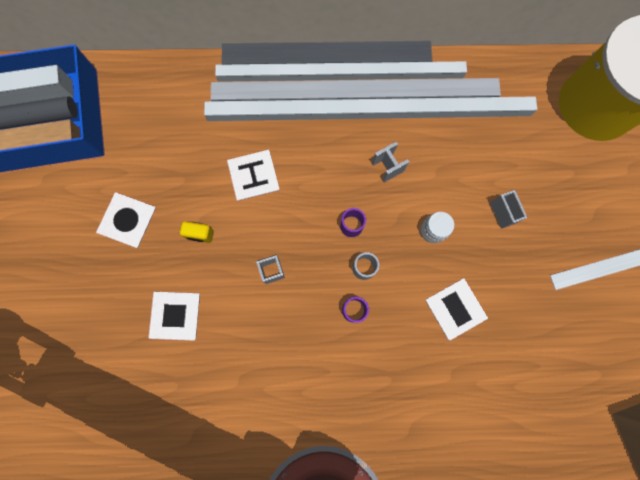

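View pics/s0.png

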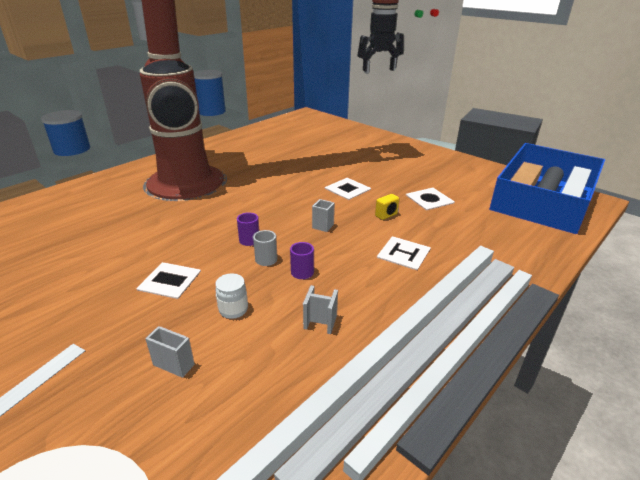

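The top view shows the steel round tube at (366,265), between purple look-alikes at (352,222) and (355,309). The square tube is at (270,269), the oblong at (509,207) and the H at (390,161). The boards are at (126,219) disc, (174,316) square, (457,309) oblong and (253,174) H. The tape is at (196,231) and the tin at (437,227). The scene view agrees.

Next I'll rectify crops at the known heights to get position and yaw.

```bash
cat >> h.py <<'E'
def proj(cam,P):
    c=calibration(cam);T=np.linalg.inv(np.array(c["cam_to_world"]));p=T[:3,:3]@np.array(P)+T[:3,3]
    return [c["fx"]*p[0]/p[2]+c["cx"],c["fy"]*p[1]/p[2]+c["cy"]]
def rect(im,cam,c,z,half=.05,n=200):
    # tile: up = +x, left = +y
    s=np.float32([proj(cam,[c[0]+a*half,c[1]+b*half,z]) for a,b in((1,1),(1,-1),(-1,-1),(-1,1))])
    M=cv2.getPerspectiveTransform(s,np.float32([[0,0],[n,0],[n,n],[0,n]]))
    return cv2.warpPerspective(im,M,(n,n),flags=cv2.INTER_CUBIC)
def t2w(uv,c,half=.05,n=200): return [c[0]+half-uv[1]*2*half/n, c[1]+half-uv[0]*2*half/n]
E
python3 - <<'E'
from h import *
im=get_image("top")
B=dict(round=(126,219),square=(174,316),flat=(457,309),h=(253,174))
P=dict(round=(366,265),square=(270,269),flat=(512,205),h=(390,158))
rows=[[],[]]
for k,(u,v) in B.items():
    c=ray("top",u,v,.004);t=rect(im,"top",c,.004)
    g=cv2.cvtColor(t,cv2.COLOR_RGB2GRAY)
    wm=((t.min(2)>130)*255).astype(np.uint8)
    cs,_=cv2.findContours(wm,cv2.RETR_EXTERNAL,cv2.CHAIN_APPROX_NONE);r=cv2.minAreaRect(max(cs,key=cv2.contourArea))
    inner=np.zeros_like(wm);cv2.fillPoly(inner,[cv2.boxPoints((r[0],(r[1][0]-16,r[1][1]-16),r[2])).astype(int)],255)
    d=((g<110)&(inner>0)).astype(np.uint8)*255
    cs,_=cv2.findContours(d,cv2.RETR_EXTERNAL,cv2.CHAIN_APPROX_NONE);b=cv2.minAreaRect(max(cs,key=cv2.contourArea))
    print(k,"board",np.round(t2w(r[0],c),4),np.array(r[1])/2,r[2],"sil",np.round(t2w(b[0],c),4),np.array(b[1])/2,b[2])
    cv2.polylines(t,[cv2.boxPoints(b).astype(int)],True,(255,0,0),1);rows[0].append(t)
for k,(u,v) in P.items():
    c=ray("top",u,v,.06);t=rect(im,"top",c,.06);print(k,c.round(4))
    for i in range(0,200,20): t[i,:6]=t[:6,i]=(255,0,0)
    rows[1].append(t)
m=np.vstack([np.hstack(r) for r in rows]);cv2.imwrite("pics/m0.png",m[...,::-1])
E
```

```text
round board [0.5629 0.3903] [93.00422668 92.84521484] 21.12472152709961 sil [0.5628 0.3909] [48.5 49. ] 90.0
square board [0.3669 0.2847] [92.7092514  92.60942841] 3.5214531421661377 sil [0.367  0.2852] [42.28512192 42.78385544] 4.085616588592529
flat board [ 0.3666 -0.2747] [92.79682159 93.02043152] 63.43495178222656 sil [ 0.3665 -0.2746] [61.84017944 32.3221817 ] 62.80186462402344
h board [0.6544 0.1313] [93.27075958 92.60001373] 76.47684478759766 sil [0.6545 0.1317] [51.97633743 51.88155365] 76.29303741455078
round [ 0.451  -0.0918  0.06  ]
square [0.4475 0.0903 0.06  ]
flat [ 0.5629 -0.3834  0.06  ]
h [ 0.6642 -0.1488  0.06  ]
```

View pics/m0.png

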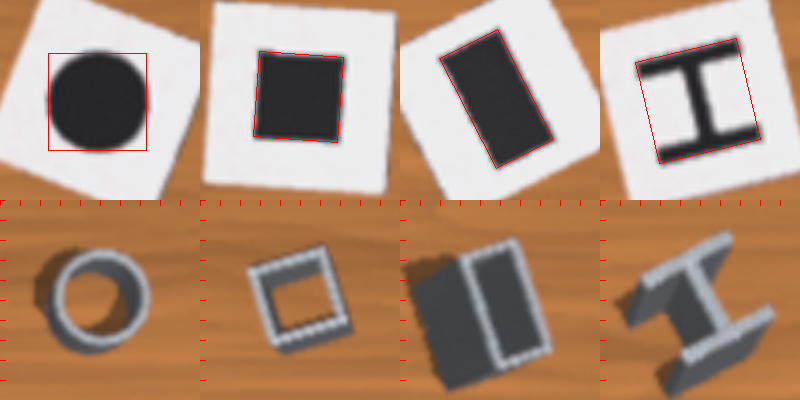

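```bash
python3 - <<'E'
from h import *
im=get_image("top")
P=dict(round=(.451,-.0918),square=(.4475,.0903),flat=(.5629,-.3834),h=(.6642,-.1488))
out=[]
for k,c in P.items():
    t=rect(im,"top",c,.06,n=200)
    g=t.min(2); m=((g>118)*255).astype(np.uint8)
    cs,_=cv2.findContours(m,cv2.RETR_EXTERNAL,cv2.CHAIN_APPROX_NONE);q=max(cs,key=cv2.contourArea)
    b=cv2.minAreaRect(q)
    print(k,np.round(t2w(b[0],c),4),(np.array(b[1])/2).round(1),round(b[2],1))
    t=t.copy();cv2.polylines(t,[cv2.boxPoints(b).astype(int)],True,(255,0,0),1);out.append(np.vstack([t,cv2.cvtColor(m,cv2.COLOR_GRAY2RGB)]))
cv2.imwrite("pics/m1.png",np.hstack(out)[...,::-1])
E
```

```text
round [ 0.4525 -0.0931] [47.7 47.7] 45.0
square [0.4495 0.0918] [41.9 41.7] 72.5
flat [ 0.5609 -0.3868] [61.8 31.8] 71.6
h [ 0.6658 -0.1524] [51.9 51.4] 61.3
```

View pics/m1.png

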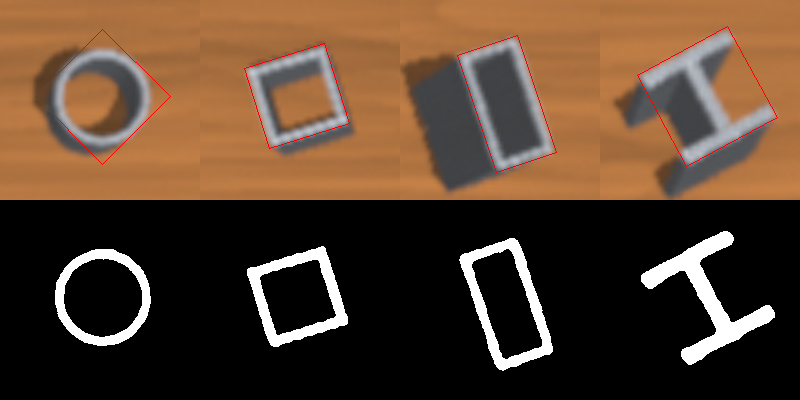

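```bash
cat >> h.py <<'E'
from scipy.spatial.transform import Rotation as Ro
def go(x,y,z,yaw,period=180):
    """yaw = world heading of tool y (jaws), deg, mod period; prints turn first, then shift in axes after the turn"""
    o=ctrl.get_obs();R=Ro.from_rotvec(o["tool_rot"]);best=None
    for k in range(-3,4):
        a=np.radians(yaw+period*k);Y=np.array([np.cos(a),np.sin(a),0]);X=np.array([0,0,-1.])
        T=Ro.from_matrix(np.c_[X,Y,np.cross(X,Y)]);d=(R.inv()*T).as_rotvec(degrees=True)
        if best is None or np.linalg.norm(d)<np.linalg.norm(best[0])-1: best=(d,T)
    s=best[1].inv().apply(np.array([x,y,z])-o["tool_pos"])*1000
    yv=R.as_matrix()[:,1]
    print("t",round(o["t"],2),"pos",o["tool_pos"].round(4),"jaw yaw",np.degrees(np.arctan2(yv[1],yv[0])).round(1),"q",np.round(o["q"],2),"op",round(o["opening"],4))
    print("turn deg",best[0].round(2),"then shift mm",s.round(1))
E
python3 -c "
from h import *
go(.4495,.0918,.15,17,90)"
```

```text
t 0.7 pos [0.2305 0.5809 0.2314] jaw yaw 68.4 q [ 1.07  0.05  1.61  0.    1.48 -0.12] op 0.0853
turn deg [-3.864e+01  0.000e+00 -1.000e-02] then shift mm [  81.4 -531.8   66.4]
```

Emit:
arm_command(plan=[[[0, 0, 0, -6.44, 0, 0, 0.085], [0, 0, 0, -6.44, 0, 0, 0.085], [0, 0, 0, -6.44, 0, 0, 0.085], [0, 0, 0, -6.44, 0, 0, 0.085], [0, 0, 0, -6.44, 0, 0, 0.085], [0, 0, 0, -6.44, 0, 0, 0.085], [0.006, -0.038, 0.0047, 0, 0, 0, 0.085], [0.006, -0.038, 0.0047, 0, 0, 0, 0.085], [0.006, -0.038, 0.0047, 0, 0, 0, 0.085], [0.006, -0.038, 0.0047, 0, 0, 0, 0.085], [0.006, -0.038, 0.0047, 0, 0, 0, 0.085], [0.006, -0.038, 0.0047, 0, 0, 0, 0.085], [0.006, -0.038, 0.0047, 0, 0, 0, 0.085], [0.006, -0.038, 0.0047, 0, 0, 0, 0.085], [0.006, -0.038, 0.0047, 0, 0, 0, 0.085], [0.006, -0.038, 0.0047, 0, 0, 0, 0.085], [0.006, -0.038, 0.0047, 0, 0, 0, 0.085], [0.006, -0.038, 0.0047, 0, 0, 0, 0.085], [0.006, -0.038, 0.0047, 0, 0, 0, 0.085], [0.006, -0.038, 0.0047, 0, 0, 0, 0.085]]], squeeze=40)

```text
t: 2.37
tool_pos: [0.4757, 0.0874, 0.1469]
tool_rot: [-0.266, 1.54, 0.277]
contact_force: [0.9, 1.3, -0.6]
opening: 0.0851
```

```bash
python3 -c "
from h import *
go(.4495,.0918,.1,17,90)"
```

```text
t 2.37 pos [0.4757 0.0874 0.1469] jaw yaw 109.9 q [ 0.02 -0.24  2.03  0.01  1.34 -1.9 ] op 0.0851
turn deg [ 2.88  0.82 -0.3 ] then shift mm [ 46.9  11.8 -23.7]
```

Emit:
arm_command(plan=[[[0, 0, 0, 2.88, 0.82, -0.3, 0.085], [0.012, 0.003, -0.006, 0, 0, 0, 0.085], [0.012, 0.003, -0.006, 0, 0, 0, 0.085], [0.012, 0.003, -0.006, 0, 0, 0, 0.085], [0.012, 0.003, -0.006, 0, 0, 0, 0.085], [0, 0, 0, 0, 0, 0, 0.085], [0, 0, 0, 0, 0, 0, 0.085]]])

```text
t: 2.95
tool_pos: [0.4456, 0.0877, 0.0914]
tool_rot: [-0.23, 1.562, 0.229]
contact_force: [0.2, -0.4, 0.0]
opening: 0.0849
```

```bash
python3 -c "
from h import *
go(.4495,.0918,.014,17,90)
save('top','t1')
save('scene','s1')"
```

```text
t 2.95 pos [0.4456 0.0877 0.0914] jaw yaw 106.7 q [ 0.03 -0.24  2.13 -0.    1.26 -1.83] op 0.0849
turn deg [-0.25 -0.19  0.03] then shift mm [77.4  2.8  4.9]
```

View pics/s1.png

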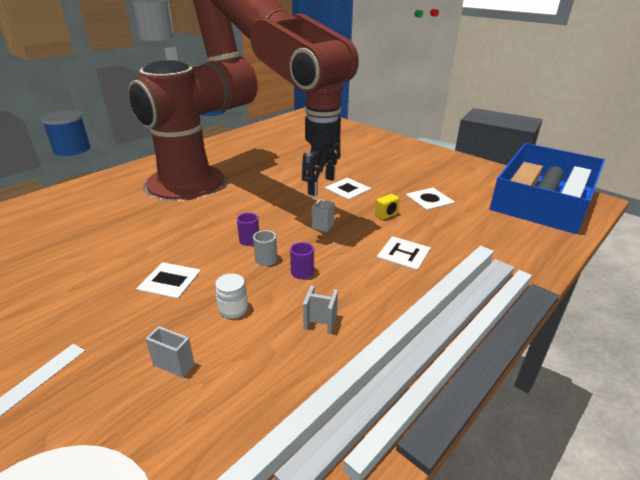

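Emit:
arm_command(plan=[[[0, 0.003, 0.005, 0, 0, 0, 0.085], [0, 0, 0, 0, 0, 0, 0.085], [0.014, 0, 0, 0, 0, 0, 0.085], [0.014, 0, 0, 0, 0, 0, 0.085], [0.014, 0, 0, 0, 0, 0, 0.085], [0.014, 0, 0, 0, 0, 0, 0.085], [0.009, 0, 0, 0, 0, 0, 0.085], [0.004, 0, 0, 0, 0, 0, 0.085], [0.002, 0, 0, 0, 0, 0, 0.085], [0, 0, 0, 0, 0, 0, 0.085], [0, 0, 0, 0, 0, 0, 0.085]]])

```text
t: 3.97
tool_pos: [0.4605, 0.0948, 0.0271]
tool_rot: [-0.234, 1.542, 0.23]
contact_force: [0.2, -0.3, 0.1]
opening: 0.0847
```

```bash
python3 -c "
from h import *
go(.4495,.0918,.014,17,90)"
```

```text
t 3.97 pos [0.4605 0.0948 0.0271] jaw yaw 107.0 q [ 0.05 -0.11  2.13 -0.    1.1  -1.82] op 0.0847
turn deg [-0.01  0.87  0.3 ] then shift mm [ 13.1   0.3 -11.4]
```

Emit:
arm_command(plan=[[[0.002, 0, -0.003, 0, 0.87, 0.3, 0.085], [0.002, 0, -0.003, 0, 0, 0, 0.085], [0.002, 0, -0.003, 0, 0, 0, 0.085], [0.002, 0, -0.002, 0, 0, 0, 0.085], [0.002, 0, 0, 0, 0, 0, 0.085], [0, 0, 0, 0, 0, 0, 0.085], [0, 0, 0, 0, 0, 0, 0.085]]])

```text
t: 4.55
tool_pos: [0.4507, 0.0912, 0.0186]
tool_rot: [-0.233, 1.555, 0.232]
contact_force: [0.1, -0.1, -0.4]
opening: 0.0851
```

```bash
python3 -c "
from h import *
go(.4495,.0918,.014,17,90)"
```

```text
t 4.55 pos [0.4507 0.0912 0.0186] jaw yaw 107.0 q [ 0.04 -0.11  2.15  0.    1.09 -1.83] op 0.0851
turn deg [-0.02  0.17  0.03] then shift mm [ 4.6  0.9 -1. ]
```

Emit:
arm_command(plan=[[[0.002, 0.001, -0.001, 0, 0, 0, 0.085], [0.002, 0, 0, 0, 0, 0, 0.085], [0, 0, 0, 0, 0, 0, 0.0], [0, 0, 0, 0, 0, 0, 0.0], [0, 0, 0, 0, 0, 0, 0.0], [0, 0, 0, 0, 0, 0, 0.0], [0, 0, 0, 0, 0, 0, 0.0], [0, 0, 0, 0, 0, 0, 0.0], [0, 0, 0, 0, 0, 0, 0.0], [0, 0, 0, 0, 0, 0, 0.0], [0, 0, 0, 0, 0, 0, 0.0], [-0.008, 0, 0, 0, 0, 0, 0.0], [-0.015, 0, 0, 0, 0, 0, 0.0], [-0.02, 0, 0, 0, 0, 0, 0.0], [-0.02, 0, 0, 0, 0, 0, 0.0], [-0.02, 0, 0, 0, 0, 0, 0.0], [-0.01, 0, 0, 0, 0, 0, 0.0], [0, 0, 0, 0, 0, 0, 0.0]]], squeeze=50)

```text
t: 6.05
tool_pos: [0.4449, 0.0918, 0.109]
tool_rot: [-0.232, 1.565, 0.234]
contact_force: [0.7, 0.2, -2.0]
opening: 0.0394
```

```bash
python3 -c "
from h import *
go(.367,.2852,.06,-4,90)"
```

```text
t 6.05 pos [0.4449 0.0918 0.109 ] jaw yaw 107.0 q [ 0.04 -0.26  2.11  0.    1.3  -1.83] op 0.0394
turn deg [20.98 -0.4  -0.05] then shift mm [ 49.  187.4 -91.2]
```

Emit:
arm_command(plan=[[[0, 0, 0, 7, 0, 0, 0.0], [0, 0, 0, 7, 0, 0, 0.0], [0, 0, 0, 7, 0, 0, 0.0], [0, 0, 0, 0, 0, 0, 0.0], [0, 0.02, -0.01, 0, 0, 0, 0.0], [0, 0.03, -0.0145, 0, 0, 0, 0.0], [0, 0.03, -0.0145, 0, 0, 0, 0.0], [0, 0.03, -0.0145, 0, 0, 0, 0.0], [0, 0.03, -0.0145, 0, 0, 0, 0.0], [0, 0.02, -0.01, 0, 0, 0, 0.0], [0, 0.015, -0.007, 0, 0, 0, 0.0], [0, 0.007, -0.003, 0, 0, 0, 0.0], [0, 0, 0, 0, 0, 0, 0.0], [0, 0, 0, 0, 0, 0, 0.0]]])

```text
t: 7.22
tool_pos: [0.3615, 0.2845, 0.0981]
tool_rot: [0.04, 1.591, -0.051]
contact_force: [-0.1, -0.3, -2.0]
opening: 0.0392
```

```bash
python3 -c "
from h import *
go(.367,.2852,.05,-4,90)"
```

```text
t 7.22 pos [0.3615 0.2845 0.0981] jaw yaw 86.7 q [ 0.5  -0.22  2.1   0.    1.28 -1.01] op 0.0392
turn deg [ 0.72 -1.17  0.44] then shift mm [48.1  1.   5.4]
```

Emit:
arm_command(plan=[[[0.002, 0.001, 0.003, 0.7, -1.17, 0.44, 0.0], [0.008, 0, 0, 0, 0, 0, 0.0], [0.01, 0, 0, 0, 0, 0, 0.0], [0.01, 0, 0, 0, 0, 0, 0.0], [0.01, 0, 0, 0, 0, 0, 0.0], [0.01, 0, 0, 0, 0, 0, 0.0], [0.006, 0, 0, 0, 0, 0, 0.0], [0.004, 0, 0, 0, 0, 0, 0.0], [0.003, 0, 0, 0, 0, 0, 0.0], [0, 0, 0, 0, 0, 0, 0.0], [0, 0, 0, 0, 0, 0, 0.0]]])

```text
t: 8.13
tool_pos: [0.3654, 0.2799, 0.0251]
tool_rot: [0.056, 1.572, -0.062]
contact_force: [0.5, 0.6, -2.6]
opening: 0.04
```

```bash
python3 -c "
from h import *
go(.367,.2852,.019,-4,90)"
```

```text
t 8.13 pos [0.3654 0.2799 0.0251] jaw yaw 85.7 q [ 0.49 -0.11  2.15 -0.    1.11 -1.  ] op 0.04
turn deg [-0.33 -0.1   0.21] then shift mm [6.1 5.4 1.3]
```

Emit:
arm_command(plan=[[[0, 0.003, 0.001, 0, 0, 0, 0.0], [0, 0.0025, 0, 0, 0, 0, 0.0], [0.002, 0, 0, 0, 0, 0, 0.0], [0.002, 0, 0, 0, 0, 0, 0.0], [0.001, 0, 0, 0, 0, 0, 0.0], [0.001, 0, 0, 0, 0, 0, 0.0], [0, 0, 0, 0, 0, 0, 0.0], [0, 0, 0, 0, 0, 0, 0.0]]])

```text
t: 8.8
tool_pos: [0.3688, 0.2875, 0.021]
tool_rot: [0.058, 1.567, -0.059]
contact_force: [0.8, -0.7, -2.3]
opening: 0.0393
```

```bash
python3 -c "
from h import *
go(.367,.2852,.019,-4,90);save('scene','s2');print(ctrl.get_obs()['contact_force'])"
```

```text
t 8.8 pos [0.3688 0.2875 0.021 ] jaw yaw 85.7 q [ 0.5  -0.09  2.13 -0.    1.1  -0.99] op 0.0393
turn deg [-0.28  0.15  0.04] then shift mm [ 2.  -2.4 -1.7]
[-0.01923605  0.31100383 -1.69390939]
```

View pics/s2.png

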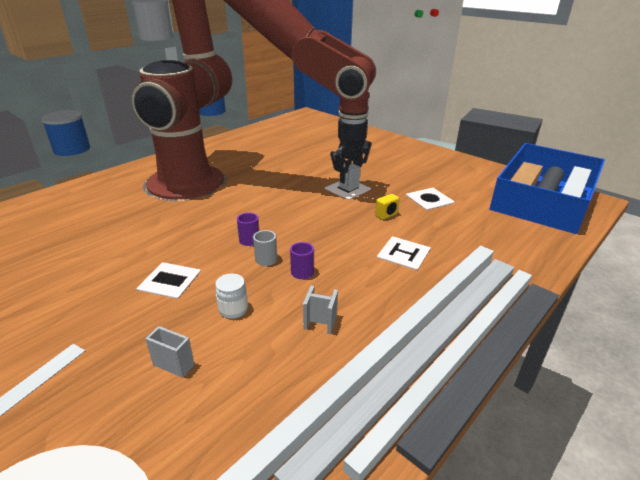

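The square tube is held just over its board at (348,187). I'll lower the last 2 mm, let go and rise.

Emit:
arm_command(plan=[[[0.001, -0.002, -0.0015, 0, 0, 0, 0.0], [0.001, 0, 0, 0, 0, 0, 0.0], [0, 0, 0, 0, 0, 0, 0.0], [0, 0, 0, 0, 0, 0, 0.06], [0, 0, 0, 0, 0, 0, 0.085], [0, 0, 0, 0, 0, 0, 0.085], [0, 0, 0, 0, 0, 0, 0.085], [0, 0, 0, 0, 0, 0, 0.085], [0, 0, 0, 0, 0, 0, 0.085], [0, 0, 0, 0, 0, 0, 0.085], [-0.008, 0, 0, 0, 0, 0, 0.085], [-0.015, 0, 0, 0, 0, 0, 0.085], [-0.015, 0, 0, 0, 0, 0, 0.085], [-0.02, 0, 0, 0, 0, 0, 0.085], [-0.02, 0, 0, 0, 0, 0, 0.085], [-0.02, 0, 0, 0, 0, 0, 0.085], [-0.01, 0, 0, 0, 0, 0, 0.085], [0, 0, 0, 0, 0, 0, 0.085]]])

```text
t: 10.35
tool_pos: [0.3671, 0.2856, 0.1359]
tool_rot: [0.059, 1.566, -0.059]
contact_force: [0.5, 0.1, 0.1]
opening: 0.0851
```

```bash
python3 -c "
from h import *
go(.4525,-.0931,.1,86)"
```

```text
t 10.35 pos [0.3671 0.2856 0.1359] jaw yaw 85.7 q [ 0.5  -0.27  2.07 -0.    1.33 -0.99] op 0.0851
turn deg [-0.29  0.25 -0.02] then shift mm [  35.9 -371.8  111.6]
```

Emit:
arm_command(plan=[[[0, -0.02, 0.006, 0, 0, 0, 0.085], [0, -0.035, 0.0105, 0, 0, 0, 0.085], [0, -0.035, 0.0105, 0, 0, 0, 0.085], [0, -0.035, 0.0105, 0, 0, 0, 0.085], [0, -0.035, 0.0105, 0, 0, 0, 0.085], [0, -0.035, 0.0105, 0, 0, 0, 0.085], [0, -0.035, 0.0105, 0, 0, 0, 0.085], [0, -0.035, 0.0105, 0, 0, 0, 0.085], [0, -0.035, 0.0105, 0, 0, 0, 0.085], [0, -0.03, 0.009, 0, 0, 0, 0.085], [0, -0.02, 0.006, 0, 0, 0, 0.085], [0, -0.01, 0.003, 0, 0, 0, 0.085], [0, -0.005, 0.002, 0, 0, 0, 0.085], [0, 0, 0, 0, 0, 0, 0.085], [0, 0, 0, 0, 0, 0, 0.085]]])

```text
t: 11.6
tool_pos: [0.4482, -0.1006, 0.1254]
tool_rot: [0.059, 1.575, -0.05]
contact_force: [-0.0, -0.1, 0.3]
opening: 0.0851
```

```bash
python3 - <<'E'
from h import *
go(.4525,-.0931,.1,90)
im=get_image("top")  # check square placement: rim at z=.064
c=(.367,.2852);t=rect(im,"top",c,.064);g=t.min(2);m=((g>118)*255).astype(np.uint8)
t2=rect(im,"top",c,.004)
cv2.imwrite("pics/m2.png",np.hstack([t,cv2.cvtColor(m,cv2.COLOR_GRAY2RGB),t2])[...,::-1])
E
```

```text
t 11.6 pos [ 0.4482 -0.1006  0.1254] jaw yaw 86.0 q [-0.39 -0.27  2.09  0.    1.33 -1.89] op 0.0851
turn deg [-4.   -0.3  -0.33] then shift mm [25.4  7.5  4.3]
```

View pics/m2.png

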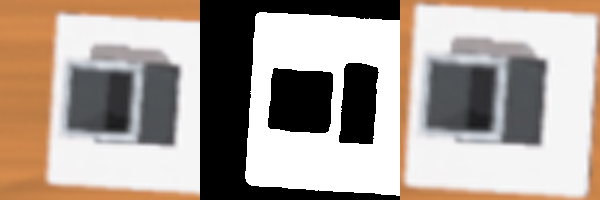

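Square tube: rim centre at tile (101,99) of (100,100), sides parallel to the board, so it is well placed. On to the round tube.

Emit:
arm_command(plan=[[[0, 0.003, 0.002, 0, 0, 0, 0.085], [0, 0.003, 0.002, 0, 0, 0, 0.085], [0.008, 0.001, 0, 0, 0, 0, 0.085], [0.012, 0, 0, 0, 0, 0, 0.085], [0.012, 0, 0, 0, 0, 0, 0.085], [0.012, 0, 0, 0, 0, 0, 0.085], [0.012, 0, 0, 0, 0, 0, 0.085], [0.012, 0, 0, 0, 0, 0, 0.085], [0.008, 0, 0, 0, 0, 0, 0.085], [0.005, 0, 0, 0, 0, 0, 0.085], [0.003, 0, 0, 0, 0, 0, 0.085], [0, 0, 0, 0, 0, 0, 0.085], [0, 0, 0, 0, 0, 0, 0.085]]])

```text
t: 12.73
tool_pos: [0.4529, -0.0824, 0.0352]
tool_rot: [0.048, 1.574, -0.037]
contact_force: [0.2, -0.1, -0.9]
opening: 0.0851
```

```bash
python3 -c "
from h import *
go(.4525,-.0931,.014,86)"
```

```text
t 12.73 pos [ 0.4529 -0.0824  0.0352] jaw yaw 86.9 q [-0.35 -0.13  2.14  0.01  1.14 -1.86] op 0.0851
turn deg [ 0.92 -0.22 -0.39] then shift mm [ 21.2 -10.7   0.4]
```

Emit:
arm_command(plan=[[[0, -0.003, 0, 0, 0, 0, 0.085], [0, -0.003, 0, 0, 0, 0, 0.085], [0.002, -0.002, 0, 0, 0, 0, 0.085], [0.004, -0.001, 0, 0, 0, 0, 0.085], [0.004, 0, 0, 0, 0, 0, 0.085], [0.004, 0, 0, 0, 0, 0, 0.085], [0.003, 0, 0, 0, 0, 0, 0.085], [0.002, 0, 0, 0, 0, 0, 0.085], [0.001, 0, 0, 0, 0, 0, 0.085], [0, 0, 0, 0, 0, 0, 0.085], [0, 0, 0, 0, 0, 0, 0.085]]])

```text
t: 13.65
tool_pos: [0.4541, -0.0933, 0.0153]
tool_rot: [0.047, 1.57, -0.039]
contact_force: [0.6, -0.2, -0.4]
opening: 0.085
```

```bash
python3 -c "
from h import *
go(.4525,-.0931,.014,86)"
```

```text
t 13.65 pos [ 0.4541 -0.0933  0.0153] jaw yaw 86.9 q [-0.37 -0.09  2.14  0.01  1.09 -1.89] op 0.085
turn deg [ 0.88  0.03 -0.31] then shift mm [ 1.3  0.1 -1.6]
```

Emit:
arm_command(plan=[[[0.0005, 0, -0.0015, 0, 0, 0, 0.0], [0, 0, 0, 0, 0, 0, 0.0], [0, 0, 0, 0, 0, 0, 0.0], [0, 0, 0, 0, 0, 0, 0.0], [0, 0, 0, 0, 0, 0, 0.0], [0, 0, 0, 0, 0, 0, 0.0], [0, 0, 0, 0, 0, 0, 0.0], [0, 0, 0, 0, 0, 0, 0.0], [0, 0, 0, 0, 0, 0, 0.0], [-0.008, 0, 0, 0, 0, 0, 0.0], [-0.015, 0, 0, 0, 0, 0, 0.0], [-0.02, 0, 0, 0, 0, 0, 0.0], [-0.02, 0, 0, 0, 0, 0, 0.0], [-0.02, 0, 0, 0, 0, 0, 0.0], [-0.02, 0, 0, 0, 0, 0, 0.0], [-0.01, 0, 0, 0, 0, 0, 0.0], [0, 0, 0, 0, 0, 0, 0.0]]])

```text
t: 15.07
tool_pos: [0.4482, -0.0921, 0.1309]
tool_rot: [0.05, 1.579, -0.036]
contact_force: [0.1, -0.9, -2.4]
opening: 0.0469
```

```bash
python3 -c "
from h import *
go(.5628,.3909,.13,90)"
```

```text
t 15.07 pos [ 0.4482 -0.0921  0.1309] jaw yaw 86.9 q [-0.37 -0.27  2.08  0.01  1.34 -1.89] op 0.0469
turn deg [-3.11 -0.5  -0.5 ] then shift mm [  0.9 483.  114.6]
```

Emit:
arm_command(plan=[[[0, 0, 0, -3, -0.5, -0.5, 0.0], [0, 0.02, 0.005, 0, 0, 0, 0.0], [0, 0.038, 0.009, 0, 0, 0, 0.0], [0, 0.038, 0.009, 0, 0, 0, 0.0], [0, 0.038, 0.009, 0, 0, 0, 0.0], [0, 0.038, 0.009, 0, 0, 0, 0.0], [0, 0.038, 0.009, 0, 0, 0, 0.0], [0, 0.038, 0.009, 0, 0, 0, 0.0], [0, 0.038, 0.009, 0, 0, 0, 0.0], [0, 0.038, 0.009, 0, 0, 0, 0.0], [0, 0.038, 0.009, 0, 0, 0, 0.0], [0, 0.038, 0.009, 0, 0, 0, 0.0], [0, 0.035, 0.008, 0, 0, 0, 0.0], [0, 0.025, 0.006, 0, 0, 0, 0.0], [0, 0.012, 0.003, 0, 0, 0, 0.0], [0, 0.005, 0.001, 0, 0, 0, 0.0], [0, 0, 0, 0, 0, 0, 0.0], [0, 0, 0, 0, 0, 0, 0.0]]])

```text
t: 16.57
tool_pos: [0.5542, 0.4045, 0.1009]
tool_rot: [-0.008, 1.6, -0.014]
contact_force: [0.2, -0.4, -3.3]
opening: 0.0471
```

```bash
python3 -c "
from h import *
go(.5628,.3909,.1,90)"
```

```text
t 16.57 pos [0.5542 0.4045 0.1009] jaw yaw 89.8 q [ 0.52  0.32  1.54  0.    1.32 -1.05] op 0.0471
turn deg [-0.2  -1.68  0.79] then shift mm [  0.9 -13.6   8.6]
```

Correct sideways, then come down most of the way.

Emit:
arm_command(plan=[[[0, -0.003, 0.002, 0, -1.7, 0.8, 0.0], [0, -0.004, 0.002, 0, 0, 0, 0.0], [0, -0.003, 0.002, 0, 0, 0, 0.0], [0.006, -0.002, 0.001, 0, 0, 0, 0.0], [0.01, 0, 0, 0, 0, 0, 0.0], [0.01, 0, 0, 0, 0, 0, 0.0], [0.01, 0, 0, 0, 0, 0, 0.0], [0.01, 0, 0, 0, 0, 0, 0.0], [0.008, 0, 0, 0, 0, 0, 0.0], [0.005, 0, 0, 0, 0, 0, 0.0], [0.002, 0, 0, 0, 0, 0, 0.0], [0, 0, 0, 0, 0, 0, 0.0], [0, 0, 0, 0, 0, 0, 0.0]]])

```text
t: 17.65
tool_pos: [0.5589, 0.384, 0.0282]
tool_rot: [0.003, 1.579, -0.012]
contact_force: [-0.1, -0.5, -3.0]
opening: 0.0471
```

```bash
python3 -c "
from h import *
go(.5628,.3909,.019,90)"
```

```text
t 17.65 pos [0.5589 0.384  0.0282] jaw yaw 89.5 q [ 0.49  0.37  1.61 -0.    1.18 -1.07] op 0.0471
turn deg [-0.55 -0.5   0.33] then shift mm [9.2 6.9 3.9]
```

Emit:
arm_command(plan=[[[0, 0.002, 0.0015, -0.5, -0.5, 0.3, 0.0], [0, 0.002, 0.0015, 0, 0, 0, 0.0], [0.001, 0.002, 0.001, 0, 0, 0, 0.0], [0.002, 0, 0, 0, 0, 0, 0.0], [0.002, 0, 0, 0, 0, 0, 0.0], [0.002, 0, 0, 0, 0, 0, 0.0], [0.001, 0, 0, 0, 0, 0, 0.0], [0, 0, 0, 0, 0, 0, 0.0], [0, 0, 0, 0, 0, 0, 0.0]]])

```text
t: 18.4
tool_pos: [0.5653, 0.3922, 0.0226]
tool_rot: [0.002, 1.565, 0.003]
contact_force: [-0.2, -0.3, -1.0]
opening: 0.0473
```

```bash
python3 -c "
from h import *
go(.5628,.3909,.019,90)"
```

```text
t 18.4 pos [0.5653 0.3922 0.0226] jaw yaw 90.0 q [ 0.5   0.39  1.59 -0.    1.15 -1.07] op 0.0473
turn deg [ 0.05  0.33 -0.16] then shift mm [ 3.6 -1.3 -2.5]
```

Emit:
arm_command(plan=[[[0.001, -0.001, -0.002, 0, 0, 0, 0.0], [0.001, 0, 0, 0, 0, 0, 0.0], [0.001, 0, 0, 0, 0, 0, 0.0], [0.0005, 0, 0, 0, 0, 0, 0.0], [0, 0, 0, 0, 0, 0, 0.0], [0, 0, 0, 0, 0, 0, 0.06], [0, 0, 0, 0, 0, 0, 0.085], [0, 0, 0, 0, 0, 0, 0.085], [0, 0, 0, 0, 0, 0, 0.085], [0, 0, 0, 0, 0, 0, 0.085], [0, 0, 0, 0, 0, 0, 0.085], [0, 0, 0, 0, 0, 0, 0.085], [-0.008, 0, 0, 0, 0, 0, 0.085], [-0.015, 0, 0, 0, 0, 0, 0.085], [-0.015, 0, 0, 0, 0, 0, 0.085], [-0.02, 0, 0, 0, 0, 0, 0.085], [-0.02, 0, 0, 0, 0, 0, 0.085], [-0.02, 0, 0, 0, 0, 0, 0.085], [-0.01, 0, 0, 0, 0, 0, 0.085], [0, 0, 0, 0, 0, 0, 0.085]]])

```text
t: 20.07
tool_pos: [0.5648, 0.3921, 0.1441]
tool_rot: [0.005, 1.556, 0.007]
contact_force: [0.3, 0.0, -0.1]
opening: 0.0849
```

```bash
python3 -c "
from h import *
go(.6658,-.1524,.13,28.3)"
```

```text
t 20.07 pos [0.5648 0.3921 0.1441] jaw yaw 90.0 q [ 0.5   0.25  1.54 -0.    1.33 -1.07] op 0.0849
turn deg [61.74  0.53 -0.86] then shift mm [  14.1 -169.2  527.3]
```

Emit:
arm_command(plan=[[[0, 0, 0, 6.9, 0.5, -0.9, 0.085], [0, 0, 0, 6.9, 0, 0, 0.085], [0, 0, 0, 6.9, 0, 0, 0.085], [0, 0, 0, 6.9, 0, 0, 0.085], [0, 0, 0, 6.9, 0, 0, 0.085], [0, 0, 0, 6.9, 0, 0, 0.085], [0, 0, 0, 6.9, 0, 0, 0.085], [0, 0, 0, 6, 0, 0, 0.085], [0, 0, 0, 4, 0, 0, 0.085], [0, 0, 0, 0, 0, 0, 0.085], [0, -0.006, 0.02, 0, 0, 0, 0.085], [0, -0.0115, 0.036, 0, 0, 0, 0.085], [0, -0.0115, 0.036, 0, 0, 0, 0.085], [0, -0.0115, 0.036, 0, 0, 0, 0.085], [0, -0.0115, 0.036, 0, 0, 0, 0.085], [0, -0.0115, 0.036, 0, 0, 0, 0.085], [0, -0.0115, 0.036, 0, 0, 0, 0.085], [0, -0.0115, 0.036, 0, 0, 0, 0.085], [0, -0.0115, 0.036, 0, 0, 0, 0.085], [0, -0.0115, 0.036, 0, 0, 0, 0.085]]])

```text
t: 21.73
tool_pos: [0.6394, 0.0321, 0.1435]
tool_rot: [0.794, 1.416, -0.802]
contact_force: [0.5, -0.5, 1.0]
opening: 0.0846
```

```bash
python3 -c "
from h import *
go(.6658,-.1524,.13,28.3)"
```

```text
t 21.73 pos [0.6394 0.0321 0.1435] jaw yaw 31.3 q [-0.06  0.15  1.65 -0.01  1.33 -0.61] op 0.0846
turn deg [3.   0.33 0.14] then shift mm [ 13.5 -64.2 175. ]
```

Emit:
arm_command(plan=[[[0, -0.012, 0.036, 1.5, 0, 0, 0.085], [0, -0.013, 0.036, 1.5, 0, 0, 0.085], [0, -0.013, 0.036, 0, 0, 0, 0.085], [0, -0.01, 0.024, 0, 0, 0, 0.085], [0, -0.005, 0.012, 0, 0, 0, 0.085], [0, -0.002, 0.006, 0, 0, 0, 0.085], [0, 0, 0.003, 0, 0, 0, 0.085], [0, 0, 0, 0, 0, 0, 0.085], [0, 0, 0, 0, 0, 0, 0.085]]])

```text
t: 22.48
tool_pos: [0.6661, -0.1416, 0.1423]
tool_rot: [0.83, 1.403, -0.84]
contact_force: [1.0, -0.1, -0.1]
opening: 0.0853
```

```bash
python3 -c "
from h import *
go(.6658,-.1524,.1,28.3)"
```

```text
t 22.48 pos [ 0.6661 -0.1416  0.1423] jaw yaw 28.5 q [-0.32  0.25  1.55 -0.01  1.35 -0.81] op 0.0853
turn deg [0.22 0.23 0.24] then shift mm [42.3 -5.4  9.4]
```

Emit:
arm_command(plan=[[[0, -0.002, 0.003, 0, 0, 0, 0.085], [0, -0.002, 0.003, 0, 0, 0, 0.085], [0, -0.001, 0.002, 0, 0, 0, 0.085], [0.01, 0, 0, 0, 0, 0, 0.085], [0.014, 0, 0, 0, 0, 0, 0.085], [0.014, 0, 0, 0, 0, 0, 0.085], [0.014, 0, 0, 0, 0, 0, 0.085], [0.014, 0, 0, 0, 0, 0, 0.085], [0.014, 0, 0, 0, 0, 0, 0.085], [0.01, 0, 0, 0, 0, 0, 0.085], [0.005, 0, 0, 0, 0, 0, 0.085], [0.003, 0, 0, 0, 0, 0, 0.085], [0, 0, 0, 0, 0, 0, 0.085], [0, 0, 0, 0, 0, 0, 0.085]]])

```text
t: 23.65
tool_pos: [0.6623, -0.1451, 0.0288]
tool_rot: [0.825, 1.414, -0.835]
contact_force: [0.5, -0.1, 0.2]
opening: 0.0848
```

```bash
python3 -c "
from h import *
go(.6658,-.1524,.014,28.3)"
```

```text
t 23.65 pos [ 0.6623 -0.1451  0.0288] jaw yaw 29.0 q [-0.32  0.37  1.61 -0.    1.18 -0.83] op 0.0848
turn deg [ 0.68 -0.18  0.52] then shift mm [14.8 -0.3  8.1]
```

Emit:
arm_command(plan=[[[0, 0, 0.003, 0.7, 0, 0.5, 0.085], [0.001, 0, 0.002, 0, 0, 0, 0.085], [0.003, 0, 0.001, 0, 0, 0, 0.085], [0.003, 0, 0, 0, 0, 0, 0.085], [0.003, 0, 0, 0, 0, 0, 0.085], [0.002, 0, 0, 0, 0, 0, 0.085], [0.001, 0, 0, 0, 0, 0, 0.085], [0, 0, 0, 0, 0, 0, 0.085], [0, 0, 0, 0, 0, 0, 0.085]]])

```text
t: 24.4
tool_pos: [0.6685, -0.1523, 0.019]
tool_rot: [0.842, 1.397, -0.836]
contact_force: [-0.8, 0.3, -0.3]
opening: 0.0853
```

```bash
python3 -c "
from h import *
go(.6658,-.1524,.014,28.3)"
```

```text
t 24.4 pos [ 0.6685 -0.1523  0.019 ] jaw yaw 28.2 q [-0.33  0.39  1.6   0.    1.15 -0.83] op 0.0853
turn deg [-0.12  0.15 -0.33] then shift mm [ 5.  -2.5 -1.2]
```

Closing on the flange faces and lifting.

Emit:
arm_command(plan=[[[0.001, -0.001, -0.001, 0, 0, 0, 0.085], [0.002, -0.001, 0, 0, 0, 0, 0.085], [0.001, 0, 0, 0, 0, 0, 0.085], [0, 0, 0, 0, 0, 0, 0.085], [0, 0, 0, 0, 0, 0, 0.0], [0, 0, 0, 0, 0, 0, 0.0], [0, 0, 0, 0, 0, 0, 0.0], [0, 0, 0, 0, 0, 0, 0.0], [0, 0, 0, 0, 0, 0, 0.0], [0, 0, 0, 0, 0, 0, 0.0], [0, 0, 0, 0, 0, 0, 0.0], [0, 0, 0, 0, 0, 0, 0.0]]])

```text
t: 25.4
tool_pos: [0.666, -0.1522, 0.0147]
tool_rot: [0.841, 1.397, -0.836]
contact_force: [-0.2, -0.9, 0.7]
opening: 0.0491
```

Emit:
arm_command(plan=[[[-0.008, 0, 0, 0, 0, 0, 0.0], [-0.015, 0, 0, 0, 0, 0, 0.0], [-0.02, 0, 0, 0, 0, 0, 0.0], [-0.02, 0, 0, 0, 0, 0, 0.0], [-0.02, 0, 0, 0, 0, 0, 0.0], [-0.01, 0, 0, 0, 0, 0, 0.0], [0, 0, 0, 0, 0, 0, 0.0]]])

```text
t: 25.98
tool_pos: [0.6622, -0.1509, 0.1115]
tool_rot: [0.841, 1.406, -0.838]
contact_force: [0.6, -0.0, -2.6]
opening: 0.0492
```

```bash
python3 -c "
from h import *
go(.6545,.1317,.11,13.3)"
```

```text
t 25.98 pos [ 0.6622 -0.1509  0.1115] jaw yaw 28.2 q [-0.33  0.27  1.57  0.    1.3  -0.83] op 0.0492
turn deg [14.91 -0.2   0.02] then shift mm [   1.5   57.5 -276.8]
```

Emit:
arm_command(plan=[[[0, 0, 0, 6, 0, 0, 0.0], [0, 0, 0, 6, 0, 0, 0.0], [0, 0, 0, 3, 0, 0, 0.0], [0, 0, 0, 0, 0, 0, 0.0], [0, 0.004, -0.02, 0, 0, 0, 0.0], [0, 0.0075, -0.036, 0, 0, 0, 0.0], [0, 0.0075, -0.036, 0, 0, 0, 0.0], [0, 0.0075, -0.036, 0, 0, 0, 0.0], [0, 0.0075, -0.036, 0, 0, 0, 0.0], [0, 0.0075, -0.036, 0, 0, 0, 0.0], [0, 0.0075, -0.034, 0, 0, 0, 0.0], [0, 0.005, -0.02, 0, 0, 0, 0.0], [0, 0.002, -0.01, 0, 0, 0, 0.0], [0, 0.001, -0.004, 0, 0, 0, 0.0], [0, 0, 0, 0, 0, 0, 0.0], [0, 0, 0, 0, 0, 0, 0.0]]])

```text
t: 27.32
tool_pos: [0.6527, 0.1318, 0.103]
tool_rot: [1.034, 1.321, -1.046]
contact_force: [0.5, 0.4, -2.9]
opening: 0.0495
```

```bash
python3 -c "
from h import *
go(.6545,.1317,.1,13.3)"
```

```text
t 27.32 pos [0.6527 0.1318 0.103 ] jaw yaw 13.2 q [ 0.09  0.26  1.6   0.    1.29 -0.14] op 0.0495
turn deg [-0.13 -0.26  0.75] then shift mm [3.  1.8 0.5]
```

Emit:
arm_command(plan=[[[0.006, 0.001, 0, 0, 0, 0.7, 0.0], [0.01, 0, 0, 0, 0, 0, 0.0], [0.01, 0, 0, 0, 0, 0, 0.0], [0.01, 0, 0, 0, 0, 0, 0.0], [0.01, 0, 0, 0, 0, 0, 0.0], [0.009, 0, 0, 0, 0, 0, 0.0], [0.006, 0, 0, 0, 0, 0, 0.0], [0.003, 0, 0, 0, 0, 0, 0.0], [0.001, 0, 0, 0, 0, 0, 0.0], [0, 0, 0, 0, 0, 0, 0.0], [0, 0, 0, 0, 0, 0, 0.0]]])

```text
t: 28.23
tool_pos: [0.6524, 0.1251, 0.0276]
tool_rot: [1.043, 1.313, -1.046]
contact_force: [0.3, 0.7, -2.7]
opening: 0.0494
```

```bash
python3 -c "
from h import *
go(.6545,.1317,.019,13.3)"
```

```text
t 28.23 pos [0.6524 0.1251 0.0276] jaw yaw 12.7 q [ 0.08  0.34  1.65  0.    1.16 -0.15] op 0.0494
turn deg [-0.56 -0.22  0.29] then shift mm [ 8.6  3.5 -6. ]
```

Emit:
arm_command(plan=[[[0, 0.001, -0.002, -0.5, 0, 0.3, 0.0], [0, 0.001, -0.002, 0, 0, 0, 0.0], [0.001, 0.001, -0.001, 0, 0, 0, 0.0], [0.002, 0, 0, 0, 0, 0, 0.0], [0.002, 0, 0, 0, 0, 0, 0.0], [0.002, 0, 0, 0, 0, 0, 0.0], [0.001, 0, 0, 0, 0, 0, 0.0], [0, 0, 0, 0, 0, 0, 0.0], [0, 0, 0, 0, 0, 0, 0.0]]])

```text
t: 28.98
tool_pos: [0.6566, 0.1321, 0.022]
tool_rot: [1.041, 1.309, -1.03]
contact_force: [0.0, -0.4, -3.2]
opening: 0.0495
```

```bash
python3 -c "
from h import *
go(.6545,.1317,.019,13.3)"
```

```text
t 28.98 pos [0.6566 0.1321 0.022 ] jaw yaw 13.3 q [ 0.09  0.35  1.64  0.    1.14 -0.15] op 0.0495
turn deg [ 0.05 -0.17 -0.35] then shift mm [ 3.  -2.2 -0.1]
```

Emit:
arm_command(plan=[[[0.001, -0.0015, 0, 0, 0, -0.3, 0.0], [0.001, 0, 0, 0, 0, 0, 0.0], [0.001, 0, 0, 0, 0, 0, 0.0], [0, 0, 0, 0, 0, 0, 0.0], [0, 0, 0, 0, 0, 0, 0.06], [0, 0, 0, 0, 0, 0, 0.085], [0, 0, 0, 0, 0, 0, 0.085], [0, 0, 0, 0, 0, 0, 0.085], [0, 0, 0, 0, 0, 0, 0.085], [0, 0, 0, 0, 0, 0, 0.085], [0, 0, 0, 0, 0, 0, 0.085], [-0.008, 0, 0, 0, 0, 0, 0.085], [-0.015, 0, 0, 0, 0, 0, 0.085], [-0.015, 0, 0, 0, 0, 0, 0.085], [-0.02, 0, 0, 0, 0, 0, 0.085], [-0.02, 0, 0, 0, 0, 0, 0.085], [-0.02, 0, 0, 0, 0, 0, 0.085], [-0.01, 0, 0, 0, 0, 0, 0.085], [0, 0, 0, 0, 0, 0, 0.085]]])

```text
t: 30.57
tool_pos: [0.6575, 0.1314, 0.1422]
tool_rot: [1.042, 1.306, -1.029]
contact_force: [0.9, 0.4, -0.0]
opening: 0.0852
```

```bash
python3 -c "
from h import *
go(.5609,-.3868,.13,108.4)"
```

```text
t 30.57 pos [0.6575 0.1314 0.1422] jaw yaw 13.3 q [ 0.09  0.22  1.58  0.    1.33 -0.15] op 0.0852
turn deg [84.94 -0.46 -0.34] then shift mm [ 12.2 461.2 255.3]
```

Emit:
arm_command(plan=[[[0, 0, 0, 6.9, 0, 0, 0.085], [0, 0, 0, 6.9, 0, 0, 0.085], [0, 0, 0, 6.9, 0, 0, 0.085], [0, 0, 0, 6.9, 0, 0, 0.085], [0, 0, 0, 6.9, 0, 0, 0.085], [0, 0, 0, 6.9, 0, 0, 0.085], [0, 0, 0, 6.9, 0, 0, 0.085], [0, 0, 0, 6.9, 0, 0, 0.085], [0, 0, 0, 6.9, 0, 0, 0.085], [0, 0, 0, 6.9, 0, 0, 0.085], [0, 0, 0, 6.9, 0, 0, 0.085], [0, 0, 0, 5, 0, 0, 0.085], [0, 0, 0, 2, 0, 0, 0.085], [0, 0, 0, 0, 0, 0, 0.085], [0, 0, 0, 0, 0, 0, 0.085]]])

```text
t: 31.82
tool_pos: [0.6525, 0.1309, 0.135]
tool_rot: [2.06, 0.313, -2.065]
contact_force: [0.0, -0.1, -0.5]
opening: 0.0847
```

```bash
python3 -c "
from h import *
go(.5609,-.3868,.13,108.4)"
```

```text
t 31.82 pos [0.6525 0.1309 0.135 ] jaw yaw -72.9 q [0.08 0.22 1.59 0.   1.33 1.36] op 0.0847
turn deg [-1.32  0.09  0.2 ] then shift mm [  5.  462.3 250.3]
```

Emit:
arm_command(plan=[[[0, 0.018, 0.01, -1.3, 0, 0, 0.085], [0, 0.033, 0.018, 0, 0, 0, 0.085], [0, 0.033, 0.018, 0, 0, 0, 0.085], [0, 0.033, 0.018, 0, 0, 0, 0.085], [0, 0.033, 0.018, 0, 0, 0, 0.085], [0, 0.033, 0.018, 0, 0, 0, 0.085], [0, 0.033, 0.018, 0, 0, 0, 0.085], [0, 0.033, 0.018, 0, 0, 0, 0.085], [0, 0.033, 0.018, 0, 0, 0, 0.085], [0, 0.033, 0.018, 0, 0, 0, 0.085], [0, 0.033, 0.018, 0, 0, 0, 0.085], [0, 0.033, 0.018, 0, 0, 0, 0.085], [0, 0.03, 0.016, 0, 0, 0, 0.085], [0, 0.02, 0.011, 0, 0, 0, 0.085], [0, 0.01, 0.005, 0, 0, 0, 0.085], [0, 0.005, 0.003, 0, 0, 0, 0.085], [0, 0, 0, 0, 0, 0, 0.085], [0, 0, 0, 0, 0, 0, 0.085]]])

```text
t: 33.32
tool_pos: [0.5611, -0.3896, 0.1281]
tool_rot: [2.031, 0.364, -2.041]
contact_force: [-0.1, -0.1, -0.2]
opening: 0.0851
```

```bash
python3 -c "
from h import *
go(.5609,-.3868,.1,108.4)"
```

```text
t 33.32 pos [ 0.5611 -0.3896  0.1281] jaw yaw -70.2 q [-0.72  0.27  1.55  0.    1.33  0.51] op 0.0851
turn deg [1.43 0.2  0.46] then shift mm [28.1 -2.7 -0.7]
```

Emit:
arm_command(plan=[[[0, -0.001, 0, 1.4, 0.2, 0.4, 0.085], [0.01, -0.001, 0, 0, 0, 0, 0.085], [0.013, 0, 0, 0, 0, 0, 0.085], [0.013, 0, 0, 0, 0, 0, 0.085], [0.013, 0, 0, 0, 0, 0, 0.085], [0.013, 0, 0, 0, 0, 0, 0.085], [0.011, 0, 0, 0, 0, 0, 0.085], [0.007, 0, 0, 0, 0, 0, 0.085], [0.004, 0, 0, 0, 0, 0, 0.085], [0.002, 0, 0, 0, 0, 0, 0.085], [0, 0, 0, 0, 0, 0, 0.085], [0, 0, 0, 0, 0, 0, 0.085]]])

```text
t: 34.32
tool_pos: [0.5608, -0.3777, 0.0282]
tool_rot: [2.04, 0.352, -2.05]
contact_force: [-0.2, 0.2, 1.1]
opening: 0.0847
```

```bash
python3 -c "
from h import *
go(.5609,-.3868,.014,108.4)"
```

```text
t 34.32 pos [ 0.5608 -0.3777  0.0282] jaw yaw -71.0 q [-0.7   0.36  1.61  0.    1.17  0.53] op 0.0847
turn deg [0.64 0.18 0.54] then shift mm [14.2  8.7  2.7]
```

Emit:
arm_command(plan=[[[0, 0.003, 0.001, 0.6, 0.2, 0.5, 0.085], [0, 0.003, 0.001, 0, 0, 0, 0.085], [0.001, 0.001, 0, 0, 0, 0, 0.085], [0.003, 0, 0, 0, 0, 0, 0.085], [0.003, 0, 0, 0, 0, 0, 0.085], [0.003, 0, 0, 0, 0, 0, 0.085], [0.002, 0, 0, 0, 0, 0, 0.085], [0.001, 0, 0, 0, 0, 0, 0.085], [0, 0, 0, 0, 0, 0, 0.085], [0, 0, 0, 0, 0, 0, 0.085]]])

```text
t: 35.15
tool_pos: [0.563, -0.388, 0.0177]
tool_rot: [2.051, 0.325, -2.041]
contact_force: [-0.3, -0.3, 0.3]
opening: 0.0848
```

```bash
python3 -c "
from h import *
go(.5609,-.3868,.014,108.4)"
```

```text
t 35.15 pos [ 0.563  -0.388   0.0177] jaw yaw -71.7 q [-0.71  0.38  1.61  0.    1.14  0.54] op 0.0848
turn deg [-0.06 -0.23 -0.33] then shift mm [ 3.7 -1.8  1.6]
```

Emit:
arm_command(plan=[[[0.001, -0.001, 0.0015, 0, 0, 0, 0.085], [0.001, 0, 0, 0, 0, 0, 0.085], [0.001, 0, 0, 0, 0, 0, 0.085], [0, 0, 0, 0, 0, 0, 0.085], [0, 0, 0, 0, 0, 0, 0.0], [0, 0, 0, 0, 0, 0, 0.0], [0, 0, 0, 0, 0, 0, 0.0], [0, 0, 0, 0, 0, 0, 0.0], [0, 0, 0, 0, 0, 0, 0.0], [0, 0, 0, 0, 0, 0, 0.0], [0, 0, 0, 0, 0, 0, 0.0], [0, 0, 0, 0, 0, 0, 0.0], [0, 0, 0, 0, 0, 0, 0.0], [0, 0, 0, 0, 0, 0, 0.0]]])

```text
t: 36.32
tool_pos: [0.5613, -0.3873, 0.0148]
tool_rot: [2.052, 0.325, -2.041]
contact_force: [-0.6, 0.4, -0.2]
opening: 0.0297
```

Emit:
arm_command(plan=[[[-0.008, 0, 0, 0, 0, 0, 0.0], [-0.015, 0, 0, 0, 0, 0, 0.0], [-0.02, 0, 0, 0, 0, 0, 0.0], [-0.02, 0, 0, 0, 0, 0, 0.0], [-0.02, 0, 0, 0, 0, 0, 0.0], [-0.01, 0, 0, 0, 0, 0, 0.0], [0, 0, 0, 0, 0, 0, 0.0]]])

```text
t: 36.9
tool_pos: [0.5575, -0.3842, 0.1101]
tool_rot: [2.048, 0.334, -2.051]
contact_force: [1.8, -0.2, -3.8]
opening: 0.0293
```

```bash
python3 -c "
from h import *
go(.3665,-.2746,.11,117.3)"
```

```text
t 36.9 pos [ 0.5575 -0.3842  0.1101] jaw yaw -71.7 q [-0.71  0.27  1.58  0.    1.3   0.54] op 0.0293
turn deg [-8.95  0.06  0.18] then shift mm [ 1.000e-01 -1.850e+02  1.194e+02]
```

Emit:
arm_command(plan=[[[0, 0, 0, -4.5, 0, 0, 0.0], [0, 0, 0, -4.5, 0, 0, 0.0], [0, 0, 0, 0, 0, 0, 0.0], [0, -0.015, 0.01, 0, 0, 0, 0.0], [0, -0.03, 0.0195, 0, 0, 0, 0.0], [0, -0.03, 0.0195, 0, 0, 0, 0.0], [0, -0.03, 0.0195, 0, 0, 0, 0.0], [0, -0.03, 0.0195, 0, 0, 0, 0.0], [0, -0.022, 0.014, 0, 0, 0, 0.0], [0, -0.014, 0.009, 0, 0, 0, 0.0], [0, -0.007, 0.004, 0, 0, 0, 0.0], [0, -0.002, 0.001, 0, 0, 0, 0.0], [0, 0, 0, 0, 0, 0, 0.0], [0, 0, 0, 0, 0, 0, 0.0]]])

```text
t: 38.07
tool_pos: [0.3594, -0.2683, 0.1005]
tool_rot: [1.961, 0.477, -1.977]
contact_force: [0.7, 0.1, -3.5]
opening: 0.0295
```

```bash
python3 -c "
from h import *
go(.3665,-.2746,.1,117.3)"
```

```text
t 38.07 pos [ 0.3594 -0.2683  0.1005] jaw yaw -63.5 q [-0.81 -0.26  2.13 -0.    1.29  0.3 ] op 0.0295
turn deg [-0.79  0.26  0.82] then shift mm [ 0.5  8.8 -3.4]
```

Emit:
arm_command(plan=[[[0, 0.003, -0.001, -0.8, 0.3, 0.8, 0.0], [0.006, 0.003, -0.001, 0, 0, 0, 0.0], [0.01, 0.001, 0, 0, 0, 0, 0.0], [0.01, 0, 0, 0, 0, 0, 0.0], [0.01, 0, 0, 0, 0, 0, 0.0], [0.01, 0, 0, 0, 0, 0, 0.0], [0.007, 0, 0, 0, 0, 0, 0.0], [0.005, 0, 0, 0, 0, 0, 0.0], [0.003, 0, 0, 0, 0, 0, 0.0], [0, 0, 0, 0, 0, 0, 0.0], [0, 0, 0, 0, 0, 0, 0.0]]])

```text
t: 38.98
tool_pos: [0.3663, -0.2748, 0.0308]
tool_rot: [1.956, 0.479, -1.957]
contact_force: [-0.7, -0.0, -3.4]
opening: 0.0298
```

```bash
python3 -c "
from h import *
go(.3665,-.2746,.019,117.3)"
```

```text
t 38.98 pos [ 0.3663 -0.2748  0.0308] jaw yaw -62.7 q [-0.81 -0.13  2.15  0.    1.13  0.29] op 0.0298
turn deg [ 0.04 -0.02  0.16] then shift mm [11.8 -0.1 -0.3]
```

Emit:
arm_command(plan=[[[0.002, 0, 0, 0, 0, 0, 0.0], [0.002, 0, 0, 0, 0, 0, 0.0], [0.002, 0, 0, 0, 0, 0, 0.0], [0.002, 0, 0, 0, 0, 0, 0.0], [0.001, 0, 0, 0, 0, 0, 0.0], [0, 0, 0, 0, 0, 0, 0.0], [0, 0, 0, 0, 0, 0, 0.0]]])

```text
t: 39.57
tool_pos: [0.3677, -0.2762, 0.0232]
tool_rot: [1.957, 0.474, -1.953]
contact_force: [0.1, 0.7, -4.6]
opening: 0.0299
```

```bash
python3 -c "
from h import *
go(.3665,-.2746,.019,117.3)"
```

```text
t 39.57 pos [ 0.3677 -0.2762  0.0232] jaw yaw -62.7 q [-0.81 -0.12  2.15  0.    1.1   0.29] op 0.0299
turn deg [ 0.05 -0.1  -0.12] then shift mm [ 4.2 -2.   0.3]
```

Emit:
arm_command(plan=[[[0.001, -0.0015, 0, 0, 0, 0, 0.0], [0.0015, 0, 0, 0, 0, 0, 0.0], [0.001, 0, 0, 0, 0, 0, 0.0], [0.0005, 0, 0, 0, 0, 0, 0.0], [0, 0, 0, 0, 0, 0, 0.0], [0, 0, 0, 0, 0, 0, 0.05], [0, 0, 0, 0, 0, 0, 0.085], [0, 0, 0, 0, 0, 0, 0.085], [0, 0, 0, 0, 0, 0, 0.085], [0, 0, 0, 0, 0, 0, 0.085], [0, 0, 0, 0, 0, 0, 0.085], [0, 0, 0, 0, 0, 0, 0.085], [-0.008, 0, 0, 0, 0, 0, 0.085], [-0.015, 0, 0, 0, 0, 0, 0.085], [-0.015, 0, 0, 0, 0, 0, 0.085], [-0.02, 0, 0, 0, 0, 0, 0.085], [-0.02, 0, 0, 0, 0, 0, 0.085], [-0.02, 0, 0, 0, 0, 0, 0.085], [-0.02, 0, 0, 0, 0, 0, 0.085], [-0.01, 0, 0, 0, 0, 0, 0.085]]])

```text
t: 41.23
tool_pos: [0.3665, -0.2746, 0.1559]
tool_rot: [1.957, 0.473, -1.952]
contact_force: [0.4, -1.1, -0.3]
opening: 0.0851
```

```bash
python3 -c "
from h import *
go(.45,0,.3,117.3)"
```

```text
t 41.23 pos [ 0.3665 -0.2746  0.1559] jaw yaw -62.7 q [-0.81 -0.31  2.07  0.    1.38  0.29] op 0.0851
turn deg [ 0.04 -0.1  -0.14] then shift mm [-144.1 -205.7 -200.1]
```

Move clear of the flat board (to the middle) so that all four boards show from above.

Emit:
arm_command(plan=[[[-0.015, -0.02, -0.02, 0, 0, 0, 0.085], [-0.015, -0.025, -0.025, 0, 0, 0, 0.085], [-0.015, -0.025, -0.025, 0, 0, 0, 0.085], [-0.015, -0.025, -0.025, 0, 0, 0, 0.085], [-0.01, -0.025, -0.025, 0, 0, 0, 0.085], [0, -0.02, -0.02, 0, 0, 0, 0.085], [0, -0.01, -0.01, 0, 0, 0, 0.085], [0, -0.005, -0.005, 0, 0, 0, 0.085], [0, 0, 0, 0, 0, 0, 0.085], [0, 0, 0, 0, 0, 0, 0.085], [0, 0, 0, 0, 0, 0, 0.085]]])

```text
t: 42.15
tool_pos: [0.4359, -0.0587, 0.2355]
tool_rot: [1.965, 0.461, -1.945]
contact_force: [-0.5, 0.1, -0.8]
opening: 0.0848
```

```bash
python3 - <<'E'
from h import *
im=get_image("top");B=dict(round=(.5628,.3909,0,48,48),square=(.367,.2852,-4,40,40),flat=(.3665,-.2746,27.3,60,30),h=(.6545,.1317,13.3,50,50))
a=[];b=[]
for k,(x,y,yaw,l,wd) in B.items():
    t=rect(im,"top",(x,y),.064).copy();s=t.copy();a.append(t)
    # expected outline: tile dir of world (dx,dy) is (-dy,-dx); 2 px/mm
    th=np.radians(yaw);X=np.array([np.cos(th),np.sin(th)]);Y=np.array([-X[1],X[0]])
    pts=[X*i*l/2+Y*j*wd/2 for i,j in((1,1),(1,-1),(-1,-1),(-1,1))]
    px=np.array([[100-2*p[1],100-2*p[0]] for p in pts]).round().astype(int)
    if k=="round": cv2.circle(s,(100,100),48,(255,0,0),1)
    else: cv2.polylines(s,[px],True,(255,0,0),1)
    b.append(s)
cv2.imwrite("pics/m3.png",np.vstack([np.hstack(a),np.hstack(b)])[...,::-1])
save("scene","s3")
for n in ("tin","tape_measure"):
    for d in mark_of("top",n)[:1]: print(n,d["conf"],w("top",d["at"]).round(3))
print(ctrl.get_obs()["t"])
E
```

```text
tape_measure 0.76 [0.525 0.242 0.004]
42.35
```

View pics/m3.png

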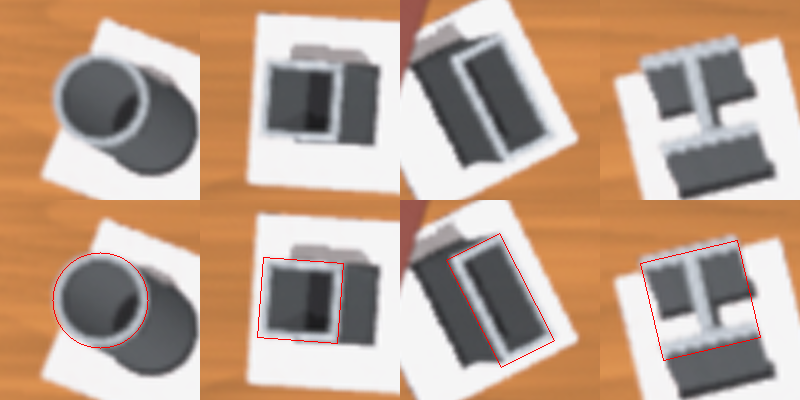

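View pics/s3.png

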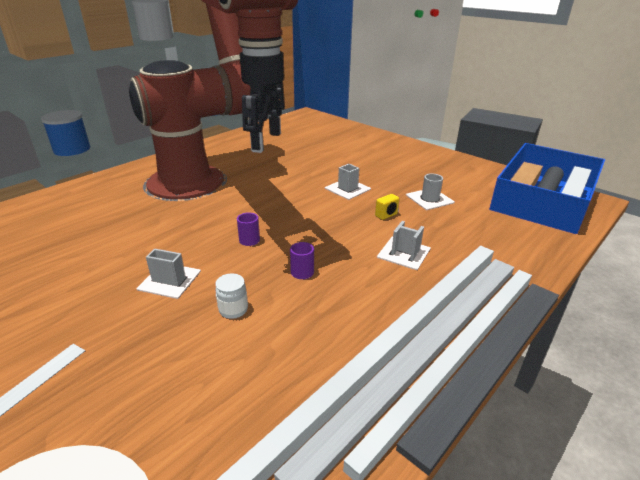

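The rims sit on their expected outlines within about 1–2 mm. The H is off the most, about 2 mm toward +x, and its yaw agrees. The scene view shows all four pieces upright on their boards at (348,180), (432,190), (407,242) and (166,270). The tape at (387,207), the tin at (232,296) and the purple tubes are where they were, and the gripper is clear.

```bash
python3 -c "
from h import *
print(np.abs(ctrl.get_obs()['dq']).max()); print(finish_job())"
```

```text
0.004220041563997001
the job is handed in; nothing more can be done
None
```

All four cut-offs stand upright on their own boards, and I handed the job in at about 42 s of the 106 s allowed. I gripped each one, turned it to match its silhouette, lowered it to the board and let go.

- **Position and turn:** in the last top picture, every rim lay within about 1–2 mm of its silhouette's outline, and the angles agreed by eye. The limits are 10 mm and 0.21 rad. The H-section is the farthest off, about 2 mm toward +x.
- **Bystanders:** in the last scene view the tape measure, the tin and the purple look-alikes sit where they were. I compared these by eye. The final network check did not find the tin, and for the tape measure it returned only a final position, as it had not found it at the start.
- **Arm:** it was at rest and clear of everything when I handed in. The force readings I saw between moves stayed below 5 N.
- **Disagreements along the way:** the arm coasted up to about 14 mm past some targets, so I corrected each approach in small steps before gripping or letting go.

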